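# Lock the bar stake in the bayonet bench socket

### The job

Take the charcoal soldering block off the bench socket and set it down flat on the middle of the round soldering board. Then lift the bar stake (the one like a tiny anvil) out of the rack, put its foot into the socket with the lugs in the slots, push it fully down against the spring and turn it a quarter turn clockwise, seen from above, to the stop. Finish while still gripping the stake and pressing it fully home, collar on the socket, so that the clamp screw could be tightened; leave the domed stake and everything else where it is.

Things in the scene. Friction and masses are not known exactly. Their poses are not given: they have to be found in the camera images.
- stake: Steel bar stake like a tiny anvil, 80 mm tall, 0.28-0.46 kg, upright in a hole of the rack. Origin: centre of its foot's underside; z up, x along the head. Foot 24 mm diameter, its nose tapering to 16 mm over the lowest 6 mm. In the rack its collar rests on the rack's top, origin 13 mm above the table; it lifts straight out.
- stake_lugs (a point): On the stake's axis, 16 mm above its origin, level with the middle of its two bayonet lugs. They stick out along the stake's +x and -x to 19 mm from the axis, 8 mm wide (y), 6 mm high (z 13 to 19). Either lug fits either slot.
- stake_collar (a point): Centre of the underside of the stake's flat round collar, 32 mm above its origin; collar 40 mm diameter, 5 mm thick. Above it a neck of 20 mm diameter, 13 mm high.
- stake_grip (a point): Centre of the stake's head, 65 mm above its origin: the place to grip. Head block z 50 to 80 mm, 26 mm wide along y with flat parallel sides, x -26 to +22, then a short tapering horn to x +44.
- dome_stake: The other steel stake in the rack, with a round domed head 40 mm in diameter instead of the bar; 80 mm tall, no lugs, origin under its foot. Bystander, stays in the rack.
- rack: Fixed wooden rack, 160 mm along x, 72 along y, 45 high, with two holes at x -40 and +40 mm (46 by 28 mm, longer along x) for the two stakes, heads about parallel to the rack's x; either stake may be in either hole. Origin: centre of its underside. Left or right of the socket.
- socket: Fixed steel bench socket: base plate 100 (x) by 76 (y) by 10 mm, upright octagonal housing 60 mm across, top face 62 mm above the table. Origin: centre of the underside, on the bore's axis; z up. Home: stake's collar on the top face, stake's origin 30 mm above the socket's origin.
- socket_mouth (a point): Centre of the 27 mm bore at the top face. Two lug slots (11 mm wide, out to 21 mm from the axis) lie along the socket's +x and -x, the long side of its base plate. Under the 8 mm lip the lugs turn 90 degrees clockwise seen from above to a hard stop; the other way is blocked.
- plunger (a joint): Travel (m) of the sprung plunger in the bore, 0 free, 0.014 with the stake home. It pushes the foot up, 5 N at first, 12 N at home. Lugs clear the lip when the collar is under 5 mm above the top face, and turn easier if it is not jammed on it. Not pressed, the spring lifts a turned stake those 5 mm.
- solder_block: Dark grey charcoal soldering block, 80 (x) by 44 (y) by 38 (z) mm, about 80 g, lying flat on the socket's top face and covering the bore. Origin: centre of its underside.
- board: Fixed round soldering board, 140 mm in diameter, flat pale top 24 mm above the table. Origin: centre of its underside. On the other side of the socket from the rack.
- hammer: small hammer, 220 mm long, lying at the far left; bystander. Origin: a point on the tool.
- brush: brush, 170 mm long, lying across the near middle; bystander. Origin: a point on the tool.
- jar: amber glass jar with steel lid, 52 mm diameter, 58 high, far middle; bystander. Origin: a point on its axis near the table.
- spool: copper-coloured spool, 34 mm diameter, 26 high, near left of the socket; bystander. Origin: a point on its axis near the table.
- dap_block: brass cube of 40 mm with a round hollow on top, far right of the socket; bystander. Origin: a point on its axis near the table.
- mandrel: upright aluminium ring cone, 44 mm foot, 90 high, far right; bystander. Origin: a point on its axis near the table.
- bezel: brass ring, 30 mm diameter, 12 high, near right of the socket; bystander. Origin: a point on its axis near the table.
Mind the look-alikes: they are no part of the job. Leave any brown or green look-alike of the solder_block alone.

How it is judged:
On the way, in this order (a step that is already met when the one before it is completed fails the run):
1. the soldering block stands flat on the round board, let go (horizontal distance between solder_block and board below 0.045 m and z of solder_block in the frame of board between 0.02 and 0.028 m and angle between solder_block's own z axis and vertical below 0.1 rad and linear speed of solder_block below 0.05 m/s and contact force between each of the arm, the fingers and solder_block below 0.05 N), for 0.2 s.
2. the stake's foot is pushed into the socket, lugs below the lip (horizontal distance between stake and socket below 0.004 m and angle between stake's own z axis and vertical below 0.08 rad and z of stake in the frame of socket below 0.0355 m), for 0.1 s.
At the end, for the whole second after the job is handed in: Stake gripped (over 2 N), upright (0.08 rad), on the socket axis (4 mm), turned at least 1.3 rad from the slots, collar at most 2 mm above the socket, pressing on socket and spring (over 3 N), at rest; block flat on the board, centres within 45 mm, not touched by the robot (all of step 1 and horizontal distance between stake and socket below 0.004 m and angle between stake's own z axis and vertical below 0.08 rad and z of stake in the frame of socket below 0.032 m and angle between the x axis of stake and the x axis of socket, either way round above 1.3 rad and contact force between the fingers and stake above 2 N and contact force between stake and socket above 3 N and linear speed of stake below 0.02 m/s); the arm keeps its last pose, push and grip.
It fails at once if another thing on the bench is moved by more than 30 mm (distance of any of hammer, brush, jar, spool, dap_block, mandrel, bezel from where it was at the start of the episode above 0.03 m).
It fails at once if the domed stake is moved by more than 15 mm (distance of dome_stake from where it was at the start of the episode above 0.015 m).
It also fails if it takes over 72 s, if anything falls off the work surface, if the arm or the gripper's body presses on something with over 40 N, if the wrist force passes 120 N, or if a joint passes its speed limit or range.

### The arm

A 6-joint arm with a two-finger parallel gripper is mounted at the origin on the work surface. World frame = base frame: x ahead of the robot, y to its left, z up, the work surface at z = 0. Lengths are in m, angles in rad, forces in N, time in s.
With the tool pointing down it reaches from about 0.375 to 0.9 m from the base axis. Payload 3.1 kg.
Tool frame: the origin (TCP) lies at the very end of the fingers, on their centre line; the grasp point (between the pads) lies 19 mm behind it; z points along the fingers, y is the line along which they close (so a half turn about z gives the same grasp; the last joint's range is limited). The gripper opens to 87 mm and grips with 3 to 60 N. Pads are 19 mm wide; open, the fingers measure 117 mm over their backs; the gripper's body (75 mm by 190 mm) begins 51 mm behind the grasp point.
Start: joints at [0.929, 0.527, 1.433, -0, 1.181, -0.178], TCP at [0.279, 0.559, 0.223] pointing down, gripper open.
Joint ranges: [-3.08, 3.08], [-0.75, 2.2], [0.22, 2.44], [-1.43, 4.57], [0, 2.65], [-2.85, 2.85]. Speed limits (rad/s): [2.79, 2.79, 3.14, 3.14, 3.14, 3.14].

### API

Orientations are given as a unit quaternion [x, y, z, w].
In Python, from rig import robot gives the robot as it stands. The module is installed in compiled form; this text tells all that it offers.
- The arm moves only by the tool servo_tool, never from a script. Its argument "rows" is one flat list of numbers, 5 for each row, row after row: the closure, from -1 (fully open) to 1 (shut), so that 0 is half open, then the shift along the tool's x, y, z in m, then the turn about the tool's z in degrees. A call has 1 to 5 rows; each row shifts and turns the commanded pose from where the row before left it, along the tool's axes as they then stand; what a row does not reach is not made up. A row lasts 1/12 s, in which the tool goes at most 41.7 mm and 7.16 degrees, less where a joint would pass 70% of its speed; a pose out of reach is approached as far as the arm can. A call with a gripper value outside its range is refused whole. The fingers move at their own pace and stop on an object; "newtons" is the grip in N (left out, the last holds). Time passes only in rows, so rows that do not move let the fingers close. It gives the time, the measured TCP pose, the force, the opening and the grip force at its end, in the units of the state.
- robot.get_obs(): the state, without advancing time (a new reading comes with each control period).
- robot.camera(name): name is "scene" or "top" or "wrist"; returns a dict with "pixels" (420x560x3 uint8, red, green, blue), "intrinsics" (3x3 intrinsics, pixels), "rvec" (rotation vector, rad) and "tvec" (3), from world to camera coordinates, as OpenCV has them; the wrist camera has in their place "mount" (4x4, takes a point from camera to tool coordinates, whose origin is the TCP and whose axes are the flange's). Camera axes: x right, y down, z forward; pixel columns grow to the right and rows downward; lengths in m; the calibration is good to about 2 mm. A picture is of the moment at which its call begins: read the wrist's pose just before it. There is no depth.
- robot.hand_in(): hands the job in; it is judged then, once.
Trained networks look in a picture, given as the dict that the camera call returned (one of the last four; its "shot" number tells which), for a name from the list of things; names that differ only in an ending like _2 or _b are one class to them, and where a whole thing is asked for, a point or a joint stands for the part that bears it (a point fixed in the world has none). Each returns a list of dicts, best first, with "score" (0 to 1); they miss things now and then, are a little off and sometimes report something else, mostly with a low value. They report only what shows in the picture. A call takes as long as a camera call. They do not tell look-alikes from the thing itself.
- robot.spot_in(picture, query): "at" ([x, y, z] in m, in world coordinates, good to about 4 mm: the middle of the surface that is visible of it).
- robot.outline_of(picture, query): "region" (420x560 bool, what is visible of it).
- robot.place_of(picture, query): "at" ([x, y, z] in m, in world coordinates, good to about 4 mm: a listed point, or the origin of a listed thing).
The state is a dict: "time": time; "q": joint angles; "joint_velocities": joint speeds; "joint_torque": joint torques, N m; "position": TCP position; "tool_rot": TCP orientation; "ft_force": force on the tool from outside, world axes, zero at the start; "moment": the same for the moment, N m; "grip_width": finger opening in m; "grip_force": force on a finger pad.
Only numpy, scipy, OpenCV 4.12 (cv2) and the standard library are available. Lean on these libraries where they do the work, as an engineer would, in place of code of your own. Each camera call takes 0.05 s, during which the arm holds its last target. There are 200 camera calls.

## Working session

There is one attempt and no reset: what is moved stays moved. The work goes in short steps, Python scripts to look and compute and a tool call to move; the robot and the scene stay as the last step left them, time stands still between calls to the robot, and variables do not carry over. Pictures are saved under pics/ and viewed, at most 10 in all, crops included, and the job is handed in when it is done.

Besides the shell and the picture viewer there is one more tool, called after "Request:" as name(argument=value, ...) on one line, values as JSON. servo_tool: Moves the arm, as the interface text tells. Its arguments: {"type":"object","properties":{"rows":{"type":"array","items":{"type":"number"}},"newtons":{"type":"number"}},"required":["rows"]}

```bash
mkdir -p pics
cat > h.py <<'E'
import numpy as np, cv2
from rig import robot
from scipy.spatial.transform import Rotation as R
def save(p,name,crop=None,scale=1):
    im=p["pixels"][:,:,::-1]
    if crop: im=im[crop[1]:crop[3],crop[0]:crop[2]]
    im=cv2.resize(im,None,fx=scale,fy=scale,interpolation=cv2.INTER_CUBIC); cv2.imwrite("pics/"+name,im)
def proj(p,X):
    return cv2.projectPoints(np.array(X,float).reshape(-1,3),np.array(p["rvec"],float),np.array(p["tvec"],float),np.array(p["intrinsics"],float),None)[0].reshape(-1,2)
def unproj(p,uv,z):
    K=np.array(p["intrinsics"],float);Rm=cv2.Rodrigues(np.array(p["rvec"],float))[0];t=np.array(p["tvec"],float).ravel()
    c=-Rm.T@t; uv=np.array(uv,float).reshape(-1,2)
    d=(Rm.T@np.linalg.inv(K)@np.c_[uv,np.ones(len(uv))].T).T
    return c+d*((z-c[2])/d[:,2])[:,None]
E
python3 - <<'E'
from h import *
np.set_printoptions(precision=4,suppress=True)
o=robot.get_obs();print(o["time"],o["position"],R.from_quat(o["tool_rot"]).as_matrix(),o["grip_width"])
ps={n:robot.camera(n) for n in("scene","top")}
save(ps["scene"],"scene0.png",None,1.4);save(ps["top"],"top0.png",None,1.4)
for n,p in ps.items():
  for q in["solder_block","socket","socket_mouth","stake","stake_grip","stake_collar","dome_stake","rack","board","brush","hammer","jar"]:
    for d in robot.place_of(p,q)[:3]: print(n,q,round(d["score"],2),np.array(d["at"]),proj(p,d["at"])[0].round())
E
```

```text
0.0 [0.2786 0.5587 0.2216] [[-0.8948  0.4464 -0.0012]
 [ 0.4464  0.8948 -0.0017]
 [ 0.0003 -0.0021 -1.    ]] 0.08713950557040828
scene solder_block 0.74 [ 0.3453  0.2039 -0.0001] [341. 168.]
scene solder_block 0.62 [0.5776 0.0234 0.0599] [286. 221.]
scene solder_block 0.62 [ 0.3546  0.3263 -0.0015] [382. 169.]
scene socket 0.63 [ 0.5763  0.0222 -0.0043] [285. 235.]
scene socket_mouth 0.81 [0.5732 0.0169 0.0635] [283. 219.]
scene stake 0.81 [0.5361 0.2417 0.0117] [364. 215.]
scene stake_grip 0.67 [0.5358 0.2406 0.0772] [367. 200.]
scene stake_collar 0.79 [0.5423 0.2418 0.0475] [366. 209.]
scene dome_stake 0.68 [0.6112 0.2218 0.0163] [362. 237.]
scene board 0.91 [ 0.5274 -0.2541 -0.0002] [183. 225.]
scene brush 0.75 [0.3903 0.0016 0.    ] [274. 183.]
scene brush 0.43 [0.5351 0.2434 0.0139] [365. 215.]
scene hammer 0.71 [0.7456 0.2015 0.0001] [362. 285.]
scene hammer 0.36 [ 0.7444 -0.2765 -0.0039] [169. 297.]
scene jar 0.81 [0.7397 0.0237 0.0026] [291. 287.]
scene jar 0.22 [0.5776 0.0204 0.0006] [285. 235.]
top solder_block 0.82 [0.3531 0.3274 0.0019] [151. 311.]
top solder_block 0.79 [0.581  0.0247 0.0647] [291. 194.]
top solder_block 0.69 [ 0.3475  0.2058 -0.004 ] [209. 312.]
top socket 0.81 [ 0.5783  0.0151 -0.    ] [296. 201.]
top socket 0.33 [ 0.3892 -0.1304 -0.0003] [368. 287.]
top socket_mouth 0.62 [0.5717 0.0218 0.0569] [293. 199.]
top stake 0.63 [0.5374 0.2382 0.0174] [192. 222.]
top stake_grip 0.69 [0.5373 0.2416 0.0788] [184. 217.]
top stake_collar 0.83 [0.5383 0.243  0.0477] [187. 219.]
top stake_collar 0.47 [ 0.706  -0.107   0.0029] [350. 142.]
top stake_collar 0.28 [0.3858 0.0003 0.0023] [306. 290.]
top dome_stake 0.63 [0.6135 0.2166 0.0137] [202. 187.]
top rack 0.92 [ 0.5738  0.2309 -0.0009] [197. 206.]
top board 0.65 [ 0.5301 -0.2541 -0.0002] [423. 219.]
top brush 0.77 [ 0.3893 -0.003  -0.0003] [308. 289.]
top hammer 0.8 [0.7475 0.2022 0.0025] [210. 129.]
top jar 0.65 [0.7392 0.0265 0.0005] [288. 130.]
```

View pics/scene0.png

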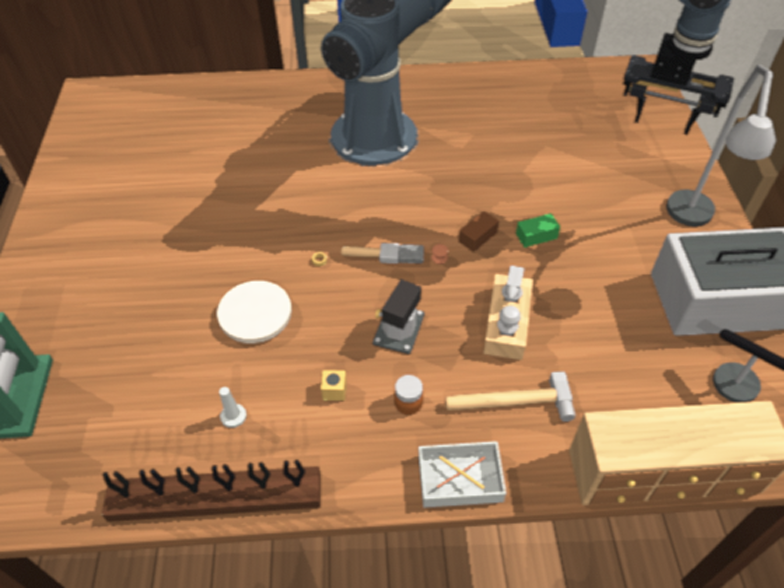

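View pics/top0.png

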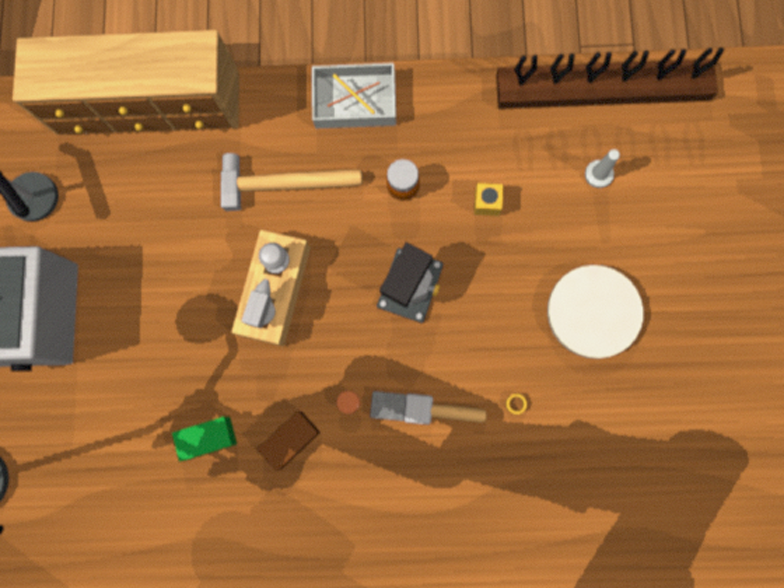

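The scene picture (784 px wide) shows three block-like things: dark grey on the socket at (402,303), brown at (478,231) and green at (538,229). The dark one on the socket fits the description. The bar stake is the near one in the rack, at top (260,302), and the dome is at (273,257). Next I'll fit the yaws and confirm in a crop.

```bash
cat >> h.py <<'E'
from scipy.optimize import minimize
def camw(p,o):
    """give wrist picture rvec/tvec from obs o"""
    if "mount" in p:
        T=np.eye(4);T[:3,:3]=R.from_quat(o["tool_rot"]).as_matrix();T[:3,3]=o["position"]
        W=np.linalg.inv(T@np.array(p["mount"],float)); p["rvec"]=cv2.Rodrigues(W[:3,:3])[0];p["tvec"]=W[:3,3]
    return p
def box(x0,x1,y0,y1,z0,z1): return np.array([[x,y,z] for x in(x0,x1) for y in(y0,y1) for z in(z0,z1)],float)
def cyl(r,z0,z1,n=24): a=np.arange(n)*2*np.pi/n; return np.vstack([np.c_[r*np.cos(a),r*np.sin(a),0*a+z] for z in(z0,z1)])
def render(p,parts,x,y,yaw,z):
    m=np.zeros((420*2,560*2),np.uint8); c,s=np.cos(yaw),np.sin(yaw)
    for P in parts:
        Q=np.c_[x+c*P[:,0]-s*P[:,1],y+s*P[:,0]+c*P[:,1],z+P[:,2]]
        h=cv2.convexHull(proj(p,Q).astype(np.float32)); cv2.fillPoly(m,[np.round(h*2*16+8).astype(np.int32)],255,cv2.LINE_AA,4)
    return cv2.resize(m,(560,420),interpolation=cv2.INTER_AREA)/255.
def fit(views,parts,x,y,z,yaws):
    """views: list of (picture, mask); returns x,y,yaw,cost"""
    def cost(v):
        c=0
        for p,m in views: r=render(p,parts,v[0]/100,v[1]/100,v[2],z); c+=np.abs(r-m).sum()/m.sum()
        return c/len(views)
    best=None
    for a in yaws:
        s=np.array([x*100,y*100,a]);sim=np.vstack([s,s+[.6,0,0],s+[0,.6,0],s+[0,0,.15]])
        r=minimize(cost,s,method="Nelder-Mead",options=dict(initial_simplex=sim,maxiter=120,xatol=.005,fatol=1e-4))
        if best is None or r.fun<best.fun: best=r
    return best.x[0]/100,best.x[1]/100,best.x[2],best.fun
def mask(p,q,near,z=None):
    c=[(np.hypot(*(np.argwhere(d["region"]).mean(0)[::-1]-proj(p,near)[0])),d) for d in robot.outline_of(p,q) if d["region"].any()]
    c.sort(key=lambda t:t[0]); return c[0][1]["region"].astype(float)
BLOCK=[box(-.04,.04,-.022,.022,0,.038)]
HEAD=[box(-.026,.022,-.013,.013,.05,.08),np.vstack([box(.022,.022,-.013,.013,.05,.08),[[.044,0,.078],[.044,0,.07]]])]
STAKE=HEAD+[cyl(.01,.037,.05),cyl(.02,.032,.037)]
RACK=[box(-.08,.08,-.036,.036,0,.045)]
a8=(np.arange(8)+.5)*np.pi/4; r8=.03/np.cos(np.pi/8)
SOCK=[box(-.05,.05,-.038,.038,0,.01),np.vstack([np.c_[r8*np.cos(a8),r8*np.sin(a8),0*a8+z] for z in(0,.062)])]
E
python3 - <<'E'
from h import *
np.set_printoptions(precision=4,suppress=True)
ps=[robot.camera(n) for n in("scene","top")]
yy=np.arange(6)*np.pi/6
for nm,q,parts,n,z,ya in[("block","solder_block",BLOCK,[.578,.023,.08],.062,yy),("stake","stake",STAKE,[.537,.241,.065],.013,np.arange(8)*np.pi/4),("socket","socket",SOCK+[],[.577,.02,.03],0,yy)]:
    vs=[(p,mask(p,q,n)) for p in ps]
    for v in(vs,vs[:1],vs[1:]): print(nm,fit(v,parts,n[0],n[1],z,ya),[m.sum() for _,m in v])
a=ps[1]["pixels"][150:255,150:330]
save(ps[1],"crop.png",(100,150,330,350),3.4)
E
```

```text
block (np.float64(0.5734206191063442), np.float64(0.026325951639249386), np.float64(2.659488896320331), np.float64(0.15540663131349405)) [np.float64(624.0), np.float64(945.0)]
block (np.float64(0.5799449075783459), np.float64(0.023950577906542557), np.float64(2.646094884949355), np.float64(0.13872549019607844)) [np.float64(624.0)]
block (np.float64(0.5722741122106487), np.float64(0.028007821589392756), np.float64(2.625443913606643), np.float64(0.09859528996783899)) [np.float64(945.0)]
stake (np.float64(0.5327165830407149), np.float64(0.24131753585225119), np.float64(5.962938274292273), np.float64(0.22710608874563815)) [np.float64(282.0), np.float64(518.0)]
stake (np.float64(0.5395237535145968), np.float64(0.2384422338155053), np.float64(5.966265496241062), np.float64(0.11074954804616882)) [np.float64(282.0)]
stake (np.float64(0.5314612101514719), np.float64(0.24248592412088285), np.float64(-0.3440245253559048), np.float64(0.15500794912559618)) [np.float64(518.0)]
socket (np.float64(0.5722194211527293), np.float64(0.02066419446819291), np.float64(2.766252957471309), np.float64(1.2143024842562675)) [np.float64(567.0), np.float64(717.0)]
socket (np.float64(0.5776068351337449), np.float64(0.020384741512345678), np.float64(2.803371160656103), np.float64(0.9429678044057128)) [np.float64(567.0)]
socket (np.float64(0.5709219169621652), np.float64(0.021954178917271402), np.float64(2.750097535902884), np.float64(1.396357371400443)) [np.float64(717.0)]
```

View pics/crop.png

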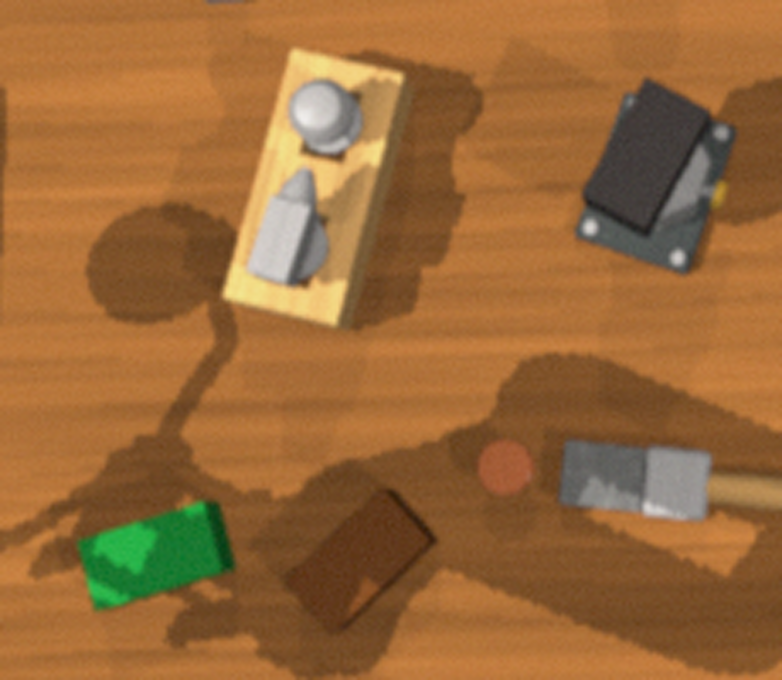

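The crop confirms it: the dark charcoal block sits on the socket plate at (647,155). Brown (360,560) and green (155,555) are the look-alikes. The bar stake with its horn is at (285,240), with the dome behind it. I'm moving over the block.

Request:
servo_tool(rows=[-1, -0.025, -0.017, 0, 0, -1, -0.025, -0.017, 0, 0, -1, -0.025, -0.017, 0, 0, -1, -0.025, -0.017, 0, 0, -1, -0.025, -0.017, 0, 0])

```text
time: 2.12
position: [0.3533, 0.4263, 0.2226]
tool_rot: [0.229, 0.973, 0.0, 0.0]
ft_force: [-0.7, 0.3, -0.3]
grip_width: 0.0868
grip_force: 0.0
```

Request:
servo_tool(rows=[-1, -0.025, -0.017, 0, 0, -1, -0.025, -0.017, 0, 0, -1, -0.025, -0.017, 0, 0, -1, -0.025, -0.017, 0, 0, -1, -0.025, -0.017, 0, 0])

```text
time: 2.53
position: [0.4274, 0.2942, 0.2228]
tool_rot: [0.229, 0.973, 0.0, 0.0]
ft_force: [0.9, -0.4, -0.6]
grip_width: 0.0871
grip_force: 0.0
```

Request:
servo_tool(rows=[-1, -0.025, -0.017, 0, 0, -1, -0.025, -0.017, 0, 0, -1, -0.025, -0.017, 0, 0, -1, -0.025, -0.017, 0, 0, -1, -0.025, -0.017, 0, 0])

```text
time: 2.95
position: [0.5013, 0.1623, 0.2228]
tool_rot: [0.229, 0.973, 0.0, 0.0]
ft_force: [-0.2, 0.9, 0.1]
grip_width: 0.0868
grip_force: 0.0
```

Request:
servo_tool(rows=[-1, -0.025, -0.017, 0, 0, -1, -0.025, -0.017, 0, 0, -1, -0.025, -0.017, 0, 0, -1, -0.025, -0.017, 0, 0, -1, 0, 0, 0, 0])

```text
time: 3.37
position: [0.5637, 0.0532, 0.2229]
tool_rot: [0.231, 0.973, -0.001, 0.003]
ft_force: [0.1, -0.1, -0.0]
grip_width: 0.0873
grip_force: 0.0
```

```bash
cat >> h.py <<'E'
np.set_printoptions(precision=4,suppress=True)
def wrist():
    o=robot.get_obs(); return camw(robot.camera("wrist"),o),o
def go(o,x,y,yaw=None):
    """shift in tool x,y to reach world x,y ; and turn (deg about tool z) so that tool y lies along angle yaw (mod pi)"""
    M=R.from_quat(o["tool_rot"]).as_matrix(); d=M.T@(np.array([x,y,o["position"][2]])-o["position"])
    t=None
    if yaw is not None:
        a=np.arctan2(M[1,1],M[0,1]); t=-np.degrees((yaw-a+np.pi/2)%np.pi-np.pi/2)
    return d,t
E
python3 - <<'E'
from h import *
p,o=wrist(); print(o["time"],o["position"],o["q"]); save(p,"w1.png",None,1)
print(R.from_quat(o["tool_rot"]).as_matrix())
for q in["solder_block","socket","socket_mouth"]:
    for d in robot.place_of(p,q)[:2]: print(q,round(d["score"],2),d["at"])
m=mask(p,"solder_block",[.576,.025,.08]); f=fit([(p,m)],BLOCK,.576,.025,.062,[2.64,2.4]);print(f,m.sum()); print(go(o,f[0],f[1],f[2]+np.pi/2))
E
```

```text
3.3667 [0.5637 0.0532 0.2229] [-0.1019  0.446   1.5853 -0.0025  1.1053 -1.2044]
[[-0.8928  0.4504  0.0047]
 [ 0.4504  0.8928 -0.0028]
 [-0.0055 -0.0003 -1.    ]]
solder_block 0.83 [0.5797, 0.0248, 0.0612]
(np.float64(0.576435654952973), np.float64(0.0251179146998127), np.float64(2.613027048706765), np.float64(0.05982567225739926)) 3651.0
(array([-0.024 , -0.0194,  0.0001]), np.float64(3.5176931801130276))
```

View pics/w1.png

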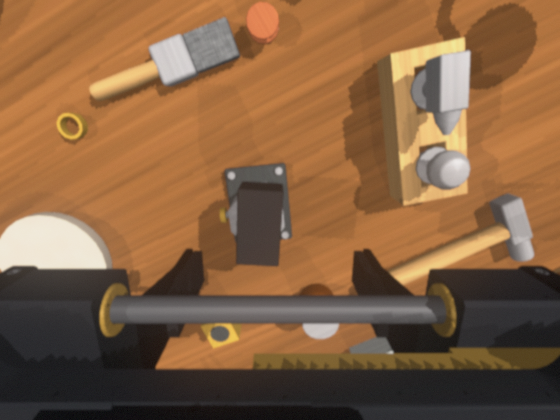

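The wrist view shows the block at (258,223), and the fit agrees to within a few mm. I'm aligning, descending and gripping.

Request:
servo_tool(rows=[-1, -0.012, -0.01, 0, 0, -1, -0.012, -0.01, 0, 0, -1, 0, 0, 0.02, 3.5, -1, 0, 0, 0.03, 0, -1, 0, 0, 0.03, 0])

```text
time: 4.03
position: [0.5743, 0.0283, 0.1429]
tool_rot: [0.259, 0.966, 0.0, 0.002]
ft_force: [-0.4, -0.2, -0.7]
grip_width: 0.0865
grip_force: 0.0
```

Request:
servo_tool(rows=[-1, 0, 0, 0.03, 0, -1, 0, 0, 0.02, 0, -1, 0, 0, 0.015, 0, -1, 0, 0, 0.008, 0, -1, 0, 0, 0, 0])

```text
time: 4.45
position: [0.5717, 0.029, 0.0678]
tool_rot: [0.259, 0.966, -0.0, -0.002]
ft_force: [0.6, 0.1, -0.8]
grip_width: 0.0869
grip_force: 0.0
```

Request:
servo_tool(rows=[1, 0, 0, 0, 0, 1, 0, 0, 0, 0, 1, 0, 0, 0, 0, 1, 0, 0, 0, 0, 1, 0, 0, 0, 0], newtons=15)

```text
time: 4.87
position: [0.5729, 0.0295, 0.0705]
tool_rot: [0.259, 0.966, 0.0, 0.001]
ft_force: [0.7, -0.0, -0.2]
grip_width: 0.0617
grip_force: 0.0
```

Request:
servo_tool(rows=[1, 0, 0, 0, 0, 1, 0, 0, 0, 0, 1, 0, 0, 0, 0])

```text
time: 5.12
position: [0.5724, 0.0295, 0.0698]
tool_rot: [0.259, 0.966, -0.0, 0.0]
ft_force: [-0.1, -0.1, 2.7]
grip_width: 0.0441
grip_force: 15.0
```

Request:
servo_tool(rows=[1, 0, 0, -0.01, 0, 1, 0, 0, -0.02, 0, 1, 0, 0, -0.02, 0, 1, 0, 0, -0.01, 0, 1, -0.005, -0.013, 0, 0])

```text
time: 5.53
position: [0.5721, 0.017, 0.1323]
tool_rot: [0.258, 0.966, 0.001, 0.003]
ft_force: [0.1, -0.3, 0.0]
grip_width: 0.0443
grip_force: 15.0
```

Request:
servo_tool(rows=[1, -0.01, -0.026, 0, 0, 1, -0.01, -0.026, 0, 0, 1, -0.01, -0.026, 0, 0, 1, -0.01, -0.026, 0, 0, 1, -0.01, -0.026, 0, 0])

```text
time: 5.95
position: [0.5471, -0.1235, 0.1288]
tool_rot: [0.259, 0.966, -0.0, -0.001]
ft_force: [-0.7, -0.2, -0.2]
grip_width: 0.0438
grip_force: 15.0
```

Request:
servo_tool(rows=[1, -0.01, -0.026, 0, 0, 1, -0.01, -0.026, 0, 0, 1, -0.01, -0.026, 0, 0, 1, -0.01, -0.026, 0, 0, 1, -0.01, -0.02, 0, 0])

```text
time: 6.37
position: [0.5279, -0.2566, 0.1287]
tool_rot: [0.26, 0.966, -0.0, -0.001]
ft_force: [-0.4, 0.3, -1.7]
grip_width: 0.0439
grip_force: 15.0
```

Request:
servo_tool(rows=[1, 0, 0, 0.02, 0, 1, 0, 0, 0.02, 0, 1, 0, 0, 0.02, 0, 1, 0, 0, 0.015, 0, 1, 0, 0, 0, 0])

```text
time: 6.78
position: [0.5265, -0.2533, 0.0508]
tool_rot: [0.259, 0.966, 0.001, -0.004]
ft_force: [-0.8, -0.3, -1.2]
grip_width: 0.0437
grip_force: 15.0
```

Run:
```python
from h import *
o=robot.get_obs();print(o["time"],o["position"],o["ft_force"],o["grip_width"],o["grip_force"])
p=robot.camera("top");save(p,"t2.png",(330,120,530,320),3)
for q in("board","solder_block"):
    for d in robot.place_of(p,q)[:2]: print(q,round(d["score"],2),d["at"])
p,o=wrist()
for q in("board","solder_block"):
    for d in robot.place_of(p,q)[:2]: print("w",q,round(d["score"],2),d["at"])
```

```text
6.7833 [ 0.5265 -0.2533  0.0508] [-0.8426 -0.3146 -1.2184] 0.04371202579747067 14.999893612693995
solder_block 0.59 [0.3487, 0.2035, 0.001]
solder_block 0.47 [0.6158, 0.2175, 0.0141]
w solder_block 0.92 [0.5343, -0.2576, 0.0445]
```

View pics/t2.png

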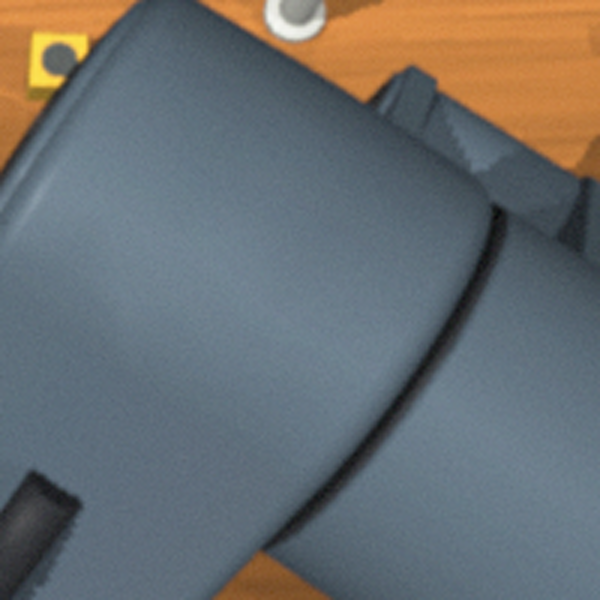

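The top view shows only the arm over the board. The wrist network puts the block at about (0.534,-0.258), which is board centre. I'm lowering it.

Request:
servo_tool(rows=[1, 0, 0, 0.01, 0, 1, 0, 0, 0.005, 0, 1, 0, 0, 0.003, 0, 1, 0, 0, 0, 0, 1, 0, 0, 0, 0])

```text
time: 7.5
position: [0.5295, -0.2539, 0.0361]
tool_rot: [0.259, 0.966, 0.0, -0.0]
ft_force: [0.3, 0.1, -0.6]
grip_width: 0.0439
grip_force: 15.0
```

Request:
servo_tool(rows=[1, 0, 0, 0.001, 0, 1, 0, 0, 0.001, 0, 1, 0, 0, 0, 0])

```text
time: 7.75
position: [0.5297, -0.2542, 0.0345]
tool_rot: [0.259, 0.966, -0.0, 0.0]
ft_force: [-0.6, 0.4, -1.1]
grip_width: 0.0435
grip_force: 15.0
```

Request:
servo_tool(rows=[1, 0, 0, 0.001, 0, 1, 0, 0, 0.001, 0, 1, 0, 0, 0, 0, 1, 0, 0, 0, 0])

```text
time: 8.08
position: [0.5297, -0.2541, 0.0325]
tool_rot: [0.259, 0.966, 0.0, -0.0]
ft_force: [-0.2, 0.5, -0.8]
grip_width: 0.0438
grip_force: 15.0
```

Request:
servo_tool(rows=[1, 0, 0, 0.0005, 0, 1, 0, 0, 0.0005, 0, 1, 0, 0, 0, 0])

```text
time: 8.33
position: [0.5298, -0.2542, 0.0318]
tool_rot: [0.259, 0.966, -0.0, 0.0]
ft_force: [-1.2, 0.1, 1.4]
grip_width: 0.0442
grip_force: 15.0
```

Request:
servo_tool(rows=[-1, 0, 0, 0, 0, -1, 0, 0, 0, 0, -1, 0, 0, 0, 0, -1, 0, 0, 0, 0, -1, 0, 0, 0, 0])

```text
time: 8.75
position: [0.5298, -0.2542, 0.0315]
tool_rot: [0.259, 0.966, -0.0, 0.0]
ft_force: [-0.0, 0.1, -0.2]
grip_width: 0.0691
grip_force: 0.0
```

Request:
servo_tool(rows=[-1, 0, 0, 0, 0, -1, 0, 0, 0, 0, -1, 0, 0, -0.01, 0, -1, 0, 0, -0.03, 0, -1, 0, 0, -0.03, 0])

```text
time: 9.17
position: [0.5286, -0.2534, 0.1015]
tool_rot: [0.259, 0.966, 0.001, -0.002]
ft_force: [1.0, -1.1, 1.1]
grip_width: 0.0866
grip_force: 0.0
```

Request:
servo_tool(rows=[-1, 0, 0, -0.03, 0, -1, 0, 0, -0.03, 0, -1, 0, 0, -0.03, 0, -1, 0, 0, -0.01, 0, -1, 0, 0, 0, 0])

```text
time: 9.58
position: [0.5314, -0.2553, 0.2054]
tool_rot: [0.259, 0.966, -0.001, 0.004]
ft_force: [-0.2, -0.7, -0.7]
grip_width: 0.0872
grip_force: 0.0
```

Run:
```python
from h import *
p,o=wrist(); save(p,"w2.png",None,1); print(o["time"],o["position"],o["grip_width"],o["ft_force"])
for q in("board","solder_block","socket","socket_mouth","stake"):
    for d in robot.place_of(p,q)[:2]: print("w",q,round(d["score"],2),d["at"])
```

```text
9.5833 [ 0.5314 -0.2553  0.2054] 0.08719934085603709 [-0.2392 -0.7479 -0.682 ]
w board 0.74 [0.7049, -0.1011, 0.0032]
w solder_block 0.74 [0.5365, -0.2537, 0.0226]
w socket 0.56 [0.5747, 0.0215, -0.0047]
```

View pics/w2.png

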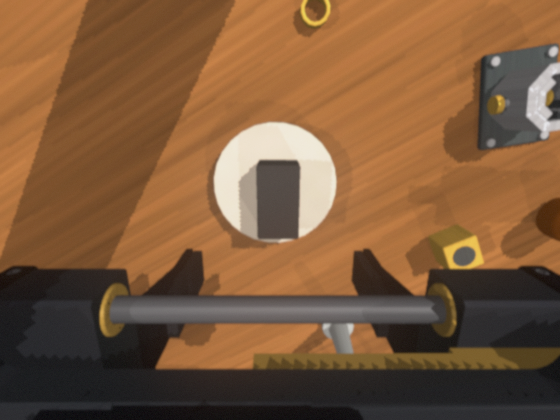

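The block stands on the board: block (278,198), board centre (275,182). Next I'll look at the open socket from above.

Request:
servo_tool(rows=[-1, 0.01, 0.026, 0, 0, -1, 0.01, 0.026, 0, 0, -1, 0.01, 0.026, 0, 0, -1, 0.01, 0.026, 0, 0, -1, 0.01, 0.026, 0, 0])

```text
time: 10.3
position: [0.5508, -0.1152, 0.2]
tool_rot: [0.259, 0.966, 0.0, -0.001]
ft_force: [0.6, -0.4, 0.5]
grip_width: 0.0871
grip_force: 0.0
```

Request:
servo_tool(rows=[-1, 0.01, 0.026, 0, 0, -1, 0.01, 0.026, 0, 0, -1, 0.01, 0.026, 0, 0, -1, 0.01, 0.026, 0, 0, -1, 0.01, 0.026, 0, 0])

```text
time: 10.72
position: [0.5726, 0.0224, 0.2001]
tool_rot: [0.259, 0.966, -0.0, -0.001]
ft_force: [0.3, -0.0, -0.9]
grip_width: 0.0868
grip_force: 0.0
```

Request:
servo_tool(rows=[-1, 0, 0, 0, 0, -1, 0, 0, 0, 0, -1, 0, 0, 0, 0])

```text
time: 10.97
position: [0.5727, 0.0207, 0.2006]
tool_rot: [0.259, 0.966, -0.0, -0.001]
ft_force: [-0.4, -0.0, 0.1]
grip_width: 0.0868
grip_force: 0.0
```

Run:
```python
from h import *
for i in range(2):
  p,o=wrist(); print(o["time"],o["position"])
  for q in("socket","socket_mouth"):
    for d in robot.place_of(p,q)[:2]: print("w",q,round(d["score"],2),d["at"])
  m=mask(p,"socket",[.575,.021,.03]); print(m.sum(),fit([(p,m)],SOCK,.575,.021,0,[2.64,2.9,0,.3]))
import pickle; pickle.dump(({k:p[k] for k in("pixels","rvec","tvec","intrinsics")},m),open("sock.pkl","wb"))
c=proj(p,[.575,.021,.062])[0].astype(int); print(c)
save(p,"w3.png",(max(c[0]-90,0),max(c[1]-90,0),c[0]+90,c[1]+90),3.3)
# board check from top
t=robot.camera("top")
for q in("board","solder_block"):
    for d in robot.place_of(t,q)[:2]: print("t",q,round(d["score"],2),d["at"])
```

```text
10.9667 [0.5727 0.0207 0.2006]
w socket 0.81 [0.5762, 0.0227, -0.005]
w socket 0.61 [0.7466, 0.1979, 0.0002]
w socket_mouth 0.74 [0.5804, 0.022, 0.063]
w socket_mouth 0.57 [0.3888, -0.0006, -0.003]
5360.0 (np.float64(0.5762481643758831), np.float64(0.019388668837653698), np.float64(-0.3649122582910723), np.float64(0.07737928007023705))
11.1667 [0.5731 0.0198 0.2013]
w socket 0.73 [0.5733, 0.0223, -0.003]
w socket_mouth 0.9 [0.5791, 0.0206, 0.0622]
5454.0 (np.float64(0.5759261731149506), np.float64(0.0196309981405411), np.float64(2.763904261214028), np.float64(0.06428453302846625))
[280 202]
t board 0.84 [0.5295, -0.2543, 0.0011]
t solder_block 0.93 [0.5385, -0.2607, 0.0276]
t solder_block 0.73 [0.3485, 0.3277, 0.0001]
```

View pics/w3.png

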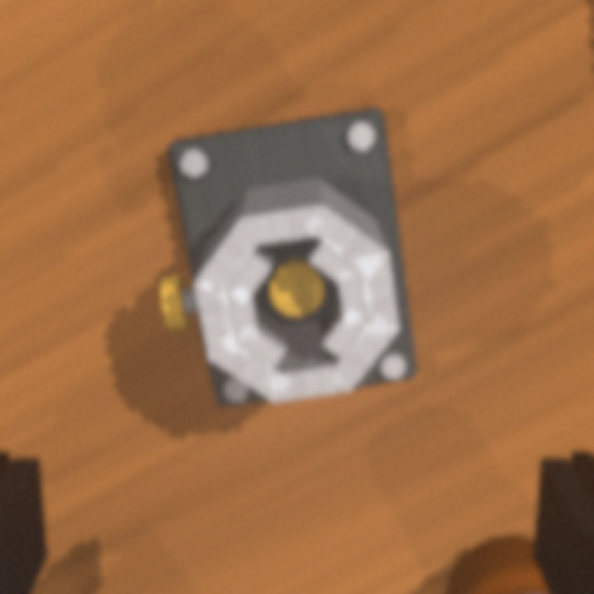

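The wrist view shows the bore at crop (297,300), with the slots running up and down along the plate's long side. To cancel camera bias I'll fit the top octagon in this view and in a second one turned by 105°.

```bash
cat >> h.py <<'E'
OCT=[np.vstack([np.c_[r8*np.cos(a8),r8*np.sin(a8),0*a8+.062]])]
def octfit(p,x=.576,y=.0205,yaw=-.37):
    hsv=cv2.cvtColor(p["pixels"],cv2.COLOR_RGB2HSV); near=render(p,[OCT[0]*[1.15,1.15,1]],x,y,yaw,0)>.5
    m=((hsv[:,:,2]>145)&(hsv[:,:,1]<60)&near).astype(np.uint8)
    m=cv2.morphologyEx(m,cv2.MORPH_CLOSE,np.ones((3,3)))
    n,l,s,_=cv2.connectedComponentsWithStats(m,connectivity=4); k=1+np.argmax(s[1:,4]); pts=np.argwhere(l==k)[:,::-1].astype(np.int32)
    h=np.zeros((420,560),np.uint8); cv2.fillConvexPoly(h,cv2.convexHull(pts),1)
    return fit([(p,h.astype(float))],OCT,x,y,0,[yaw])
E
python3 - <<'E'
from h import *
for i in range(2):
  p,o=wrist(); print(o["position"],np.degrees(R.from_quat(o["tool_rot"]).as_euler("zyx")),octfit(p))
E
```

```text
[0.5732 0.0207 0.2016] [-149.9633    0.0066  179.9973] (np.float64(0.5763553971038841), np.float64(0.019691503789380244), np.float64(-0.41229061722320054), np.float64(0.04828726671391448))
[0.5732 0.0208 0.2016] [-149.9692    0.0057  179.999 ] (np.float64(0.57653949610044), np.float64(0.01970856149633568), np.float64(-0.38289170513757514), np.float64(0.05003706400593024))
```

Request:
servo_tool(rows=[-1, 0, 0, 0, 7, -1, 0, 0, 0, 7, -1, 0, 0, 0, 7, -1, 0, 0, 0, 7, -1, 0, 0, 0, 7])

```text
time: 12.03
position: [0.5732, 0.0211, 0.2016]
tool_rot: [0.54, 0.842, 0.0, 0.0]
ft_force: [0.5, -0.0, -0.3]
grip_width: 0.0868
grip_force: 0.0
```

Request:
servo_tool(rows=[-1, 0, 0, 0, 7, -1, 0, 0, 0, 7, -1, 0, 0, 0, 7, -1, 0, 0, 0, 7, -1, 0, 0, 0, 7])

```text
time: 12.45
position: [0.5732, 0.0211, 0.2016]
tool_rot: [0.768, 0.64, 0.0, 0.0]
ft_force: [-0.1, -0.5, -0.1]
grip_width: 0.0872
grip_force: 0.0
```

Request:
servo_tool(rows=[-1, 0, 0, 0, 7, -1, 0, 0, 0, 7, -1, 0, 0, 0, 7, -1, 0, 0, 0, 7, -1, 0, 0, 0, 7])

```text
time: 12.87
position: [0.5732, 0.0211, 0.2016]
tool_rot: [0.925, 0.38, -0.0, 0.0]
ft_force: [0.1, 0.7, -0.1]
grip_width: 0.0869
grip_force: 0.0
```

Request:
servo_tool(rows=[-1, 0, 0, 0, 0, -1, 0, 0, 0, 0, -1, 0, 0, 0, 0])

```text
time: 13.12
position: [0.5732, 0.021, 0.2016]
tool_rot: [0.923, 0.384, -0.0, 0.0]
ft_force: [1.3, -0.1, -0.7]
grip_width: 0.0867
grip_force: 0.0
```

Run:
```python
from h import *
for i in range(2):
  p,o=wrist(); print(o["position"],o["q"][5],np.degrees(R.from_quat(o["tool_rot"]).as_euler("zyx")),octfit(p))
```

```text
[0.5732 0.021  0.2016] 0.6249235721197207 [-45.1409  -0.0031 179.9984] (np.float64(0.576844282961188), np.float64(0.019984495391688086), np.float64(-0.36992797000880284), np.float64(0.058118082361903294))
[0.5732 0.021  0.2016] 0.6254654481540676 [-45.1058  -0.0032 179.9989] (np.float64(0.5763203702867699), np.float64(0.019597299780470277), np.float64(-0.3758186600310277), np.float64(0.05911297242607036))
```

The socket is consistent in both views: centre (0.5765, 0.0197), yaw about -0.378. Now to the stake.

Request:
servo_tool(rows=[-1, 0, 0, 0, -7, -1, 0, 0, 0, -7, -1, 0, 0, 0, -7, -1, 0, 0, 0, -7, -1, 0, 0, 0, -7])

```text
time: 13.63
position: [0.5732, 0.021, 0.2015]
tool_rot: [0.764, 0.645, 0.0, -0.0]
ft_force: [-0.2, -0.1, 0.6]
grip_width: 0.0873
grip_force: 0.0
```

Request:
servo_tool(rows=[-1, 0, 0, 0, -7, -1, 0, 0, 0, -7, -1, 0, 0, 0, -7, -1, 0, 0, 0, -7, -1, 0, 0, 0, -7])

```text
time: 14.05
position: [0.5732, 0.021, 0.2015]
tool_rot: [0.534, 0.845, -0.0, -0.0]
ft_force: [-0.7, -0.1, -0.7]
grip_width: 0.0873
grip_force: 0.0
```

Request:
servo_tool(rows=[-1, 0, 0, 0, -7, -1, 0, 0, 0, -7, -1, 0, 0, 0, -7, -1, 0, 0, 0, -7, -1, 0, 0, 0, -7])

```text
time: 14.47
position: [0.5732, 0.021, 0.2015]
tool_rot: [0.255, 0.967, -0.0, -0.0]
ft_force: [-0.1, -0.2, 0.1]
grip_width: 0.087
grip_force: 0.0
```

Request:
servo_tool(rows=[-1, 0, 0, 0, -7, -1, 0.015, 0.0235, 0, 0, -1, 0.015, 0.0235, 0, 0, -1, 0.015, 0.0235, 0, 0, -1, 0.015, 0.0235, 0, 0])

```text
time: 14.88
position: [0.5545, 0.1319, 0.2016]
tool_rot: [0.199, 0.98, 0.0, 0.0]
ft_force: [-0.5, 0.4, -0.7]
grip_width: 0.0867
grip_force: 0.0
```

Request:
servo_tool(rows=[-1, 0.015, 0.0235, 0, 0, -1, 0.015, 0.0235, 0, 0, -1, 0.015, 0.0235, 0, 0, -1, 0.015, 0.0235, 0, 0, -1, 0, 0, 0, 0])

```text
time: 15.3
position: [0.535, 0.2455, 0.2017]
tool_rot: [0.197, 0.98, 0.001, -0.0]
ft_force: [0.6, -0.6, -0.6]
grip_width: 0.0871
grip_force: 0.0
```

Request:
servo_tool(rows=[-1, 0, 0, 0, -3.5, -1, 0, 0, 0, 0, -1, 0, 0, 0, 0])

```text
time: 15.55
position: [0.5363, 0.2405, 0.2015]
tool_rot: [0.17, 0.985, -0.0, -0.0]
ft_force: [0.6, 0.7, 0.1]
grip_width: 0.0871
grip_force: 0.0
```

Run:
```python
from h import *
for i in range(2):
  p,o=wrist(); print(o["time"],o["position"],o["q"])
  for q in("stake","stake_grip","dome_stake"):
    for d in robot.place_of(p,q)[:2]: print("w",q,round(d["score"],2),d["at"])
  m=mask(p,"stake",[.537,.241,.065]); f=fit([(p,m)],STAKE,.537,.241,.013,[-.34,-.2]); print(m.sum(),f,go(o,f[0],f[1],f[2]+np.pi/2))
  if i==0:
    im=p["pixels"].copy(); r=(render(p,STAKE,f[0],f[1],f[2],.013)>.5).astype(np.uint8)
    cs,_=cv2.findContours(cv2.resize(r,None,fx=4,fy=4),cv2.RETR_EXTERNAL,cv2.CHAIN_APPROX_NONE); c=proj(p,[f[0],f[1],.08])[0].astype(int)
    print(c); big=cv2.resize(im,None,fx=4,fy=4,interpolation=cv2.INTER_CUBIC); cv2.drawContours(big,cs,-1,(255,0,0),1)
    x,y=4*c; big=big[max(y-290,0):y+290,max(x-290,0):x+290]; cv2.imwrite("pics/w4.png",big[:,:,::-1])
```

```text
15.55 [0.5363 0.2405 0.2015] [ 0.2318  0.5022  1.5504 -0.0003  1.0891 -0.9974]
w stake 0.73 [0.5428, 0.2393, 0.0089]
w stake_grip 0.58 [0.5314, 0.2414, 0.077]
w stake_grip 0.2 [0.5346, 0.2415, 0.0309]
w dome_stake 0.7 [0.6139, 0.2213, 0.0114]
2010.0 (np.float64(0.5355472630993257), np.float64(0.24016294439076474), np.float64(-0.30755912804238705), np.float64(0.05733294312749976)) (array([ 0.0006, -0.0006,  0.    ]), np.float64(-1.9439414592691617))
[277 205]
15.8 [0.5364 0.2404 0.2015] [ 0.2313  0.5022  1.5504 -0.      1.0892 -0.9976]
w stake 0.69 [0.54, 0.2369, 0.0101]
w stake_grip 0.91 [0.5329, 0.2425, 0.0728]
w dome_stake 0.83 [0.6133, 0.2239, 0.0102]
1949.0 (np.float64(0.5361710843761213), np.float64(0.2399484301281012), np.float64(-0.31006731321612657), np.float64(0.08521816114850249)) (array([ 0.0001, -0.0005,  0.    ]), np.float64(-1.8227973458039681))
```

View pics/w4.png

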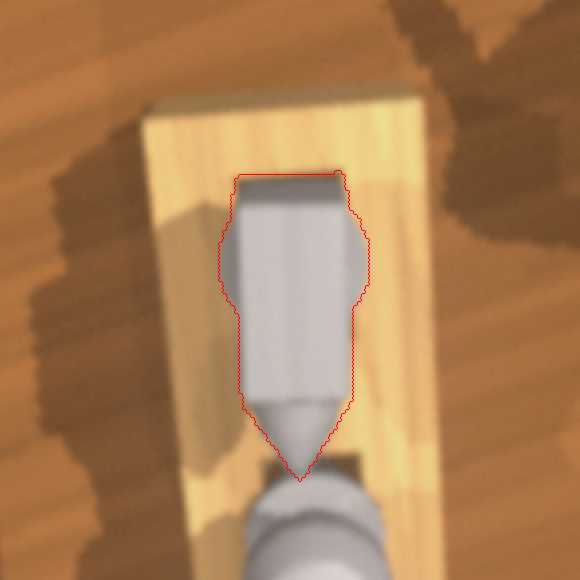

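The fit outlines the bar stake in the rack hole well, with the head at (295,300) and the horn at (300,480) pointing to the dome. The TCP is already over it, so I'm descending and gripping.

Request:
servo_tool(rows=[-1, 0, -0.0005, 0.03, -1.2, -1, 0, 0, 0.035, 0, -1, 0, 0, 0.035, 0, -1, 0, 0, 0.025, 0, -1, 0, 0, 0.01, 0])

```text
time: 16.47
position: [0.5336, 0.2398, 0.0629]
tool_rot: [0.159, 0.987, -0.001, -0.003]
ft_force: [-0.3, -0.6, -0.2]
grip_width: 0.087
grip_force: 0.0
```

Request:
servo_tool(rows=[-1, 0, 0, 0.0075, 0, -1, 0, 0, 0, 0, -1, 0, 0, 0, 0])

```text
time: 16.72
position: [0.537, 0.2407, 0.06]
tool_rot: [0.159, 0.987, 0.0, 0.001]
ft_force: [-0.6, -0.4, -0.5]
grip_width: 0.0869
grip_force: 0.0
```

Request:
servo_tool(rows=[1, 0, 0, 0, 0, 1, 0, 0, 0, 0, 1, 0, 0, 0, 0, 1, 0, 0, 0, 0, 1, 0, 0, 0, 0], newtons=50)

```text
time: 17.13
position: [0.5364, 0.2406, 0.0597]
tool_rot: [0.159, 0.987, 0.0, 0.001]
ft_force: [0.9, 0.1, 0.1]
grip_width: 0.0617
grip_force: 0.0
```

Request:
servo_tool(rows=[1, 0, 0, 0, 0, 1, 0, 0, 0, 0, 1, 0, 0, 0, 0, 1, 0, 0, 0, 0, 1, 0, 0, 0, 0])

```text
time: 17.55
position: [0.536, 0.2404, 0.059]
tool_rot: [0.159, 0.987, -0.0, -0.0]
ft_force: [0.1, -0.4, 1.0]
grip_width: 0.0285
grip_force: 0.0
```

Request:
servo_tool(rows=[1, 0, 0, 0, 0, 1, 0, 0, 0, 0, 1, 0, 0, 0, 0])

```text
time: 17.8
position: [0.5361, 0.2405, 0.059]
tool_rot: [0.159, 0.987, 0.0, -0.0]
ft_force: [0.1, 0.7, -1.1]
grip_width: 0.0252
grip_force: 50.0
```

Request:
servo_tool(rows=[1, 0, 0, -0.005, 0, 1, 0, 0, -0.01, 0, 1, 0, 0, -0.02, 0, 1, 0, 0, -0.025, 0, 1, 0, 0, -0.025, 0])

```text
time: 18.22
position: [0.5352, 0.2402, 0.1448]
tool_rot: [0.159, 0.987, -0.0, -0.001]
ft_force: [0.7, -0.2, -2.2]
grip_width: 0.0251
grip_force: 50.0
```

Request:
servo_tool(rows=[1, 0, 0, -0.015, 0, 1, 0, 0, 0, 0, 1, -0.0135, -0.0246, 0, 0, 1, -0.0135, -0.0246, 0, 0, 1, -0.0135, -0.0246, 0, 0])

```text
time: 18.63
position: [0.5503, 0.1571, 0.1584]
tool_rot: [0.158, 0.987, -0.0, -0.001]
ft_force: [0.6, -0.7, -2.8]
grip_width: 0.0257
grip_force: 50.0
```

Request:
servo_tool(rows=[1, -0.0135, -0.0246, 0, 0, 1, -0.0135, -0.0246, 0, 0, 1, -0.0135, -0.0246, 0, 0, 1, -0.0135, -0.0246, 0, 0, 1, -0.0135, -0.0246, 0, 0])

```text
time: 19.05
position: [0.5758, 0.0185, 0.158]
tool_rot: [0.159, 0.987, -0.0, -0.001]
ft_force: [0.3, 0.2, -3.3]
grip_width: 0.0249
grip_force: 50.0
```

Request:
servo_tool(rows=[1, 0, 0, 0, 3.4, 1, 0, 0, 0, 0, 1, 0, 0, 0, 0, 1, 0, 0, 0, 0])

```text
time: 19.38
position: [0.5758, 0.0205, 0.1584]
tool_rot: [0.187, 0.982, 0.0, -0.001]
ft_force: [-0.1, 0.0, -2.7]
grip_width: 0.0257
grip_force: 50.0
```

Run:
```python
from h import *
p,o=wrist(); print(o["time"],o["position"],o["ft_force"],o["grip_width"],o["q"][5])
z=o["position"][2]-.046
try:
  m=mask(p,"stake",[*o["position"][:2],z+.065]); f=fit([(p,m)],STAKE,o["position"][0],o["position"][1],z,[-.378]);print(m.sum(),f)
except Exception as e: print(e)
print(go(o,.5765,.0197,-.378+np.pi/2))
save(p,"w5.png",None,1)
s=robot.camera("scene"); ms=mask(s,"stake",[*o["position"][:2],z+.05])
FULL=STAKE+[cyl(.012,.006,.032),box(-.019,.019,-.004,.004,.013,.019)]
c=proj(s,[.5765,.02,.1])[0].astype(int); print(c)
a=cv2.resize(s["pixels"][c[1]-50:c[1]+40,c[0]-50:c[0]+50,::-1],None,fx=4.6,fy=4.6,interpolation=cv2.INTER_CUBIC)
b=p["pixels"][:414,140:420,::-1]; h=min(len(a),len(b)); cv2.imwrite("pics/c5.png",np.hstack([a[:h],b[:h]]))
```

```text
19.3833 [0.5758 0.0205 0.1584] [-0.1489  0.0149 -2.6537] 0.025748003181632534 -1.3521941158053001
4901.0 (np.float64(0.5722969642809913), np.float64(0.021050090480662018), np.float64(-0.3778889526241128), np.float64(0.4938079863653276))
(array([-0.0009, -0.0005, -0.    ]), np.float64(0.0441914165933567))
[284 211]
```

View pics/c5.png

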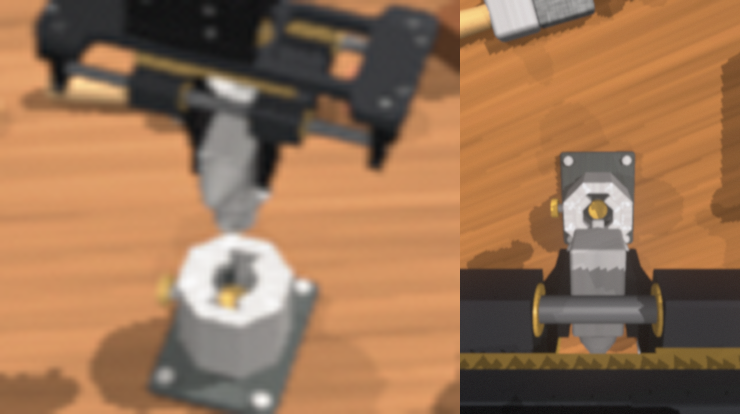

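The stake hangs upright in the grip above the socket, with its head parallel to the slots (bore at (598,210) in the right half). I'm descending in stages while watching the force.

Request:
servo_tool(rows=[1, -0.0009, -0.0005, 0.01, 0, 1, 0, 0, 0.02, 0, 1, 0, 0, 0.015, 0, 1, 0, 0, 0.004, 0, 1, 0, 0, 0, 0])

```text
time: 20.0
position: [0.5761, 0.0193, 0.1083]
tool_rot: [0.188, 0.982, -0.0, -0.002]
ft_force: [-0.4, -0.3, -2.6]
grip_width: 0.0258
grip_force: 50.0
```

Request:
servo_tool(rows=[1, 0, 0, 0.003, 0, 1, 0, 0, 0.003, 0, 1, 0, 0, 0.003, 0, 1, 0, 0, 0, 0, 1, 0, 0, 0, 0])

```text
time: 20.42
position: [0.5774, 0.0191, 0.1012]
tool_rot: [0.188, 0.982, 0.0, 0.0]
ft_force: [-0.2, 1.0, -4.3]
grip_width: 0.0253
grip_force: 50.0
```

Request:
servo_tool(rows=[1, 0, 0, 0.002, 0, 1, 0, 0, 0.002, 0, 1, 0, 0, 0.002, 0, 1, 0, 0, 0, 0])

```text
time: 20.75
position: [0.5772, 0.0191, 0.0947]
tool_rot: [0.188, 0.982, 0.0, -0.0]
ft_force: [0.4, 1.7, -3.1]
grip_width: 0.0258
grip_force: 50.0
```

Request:
servo_tool(rows=[1, 0, 0, 0.002, 0, 1, 0, 0, 0.001, 0, 1, 0, 0, 0, 0, 1, 0, 0, 0, 0])

```text
time: 21.08
position: [0.5772, 0.019, 0.0918]
tool_rot: [0.188, 0.982, 0.0, -0.0]
ft_force: [-0.5, 2.4, -3.7]
grip_width: 0.0254
grip_force: 50.0
```

Request:
servo_tool(rows=[1, 0, 0.0005, 0.002, 0, 1, 0, 0, 0.002, 0, 1, 0, 0, 0.002, 0, 1, 0, 0, 0, 0, 1, 0, 0, 0, 0])

```text
time: 21.5
position: [0.5778, 0.0193, 0.0864]
tool_rot: [0.188, 0.982, -0.0, 0.0]
ft_force: [-2.3, 1.1, 2.5]
grip_width: 0.0257
grip_force: 50.0
```

Request:
servo_tool(rows=[1, 0, 0, 0.002, 0, 1, 0, 0, 0.002, 0, 1, 0, 0, 0.001, 0, 1, 0, 0, 0, 0, 1, 0, 0, 0, 0])

```text
time: 21.92
position: [0.5778, 0.0193, 0.0815]
tool_rot: [0.188, 0.982, -0.0, 0.0]
ft_force: [-2.7, 1.3, 6.3]
grip_width: 0.0259
grip_force: 50.0
```

Request:
servo_tool(rows=[1, 0.0006, 0, 0.002, 0, 1, 0, 0, 0.001, 0, 1, 0, 0, 0.001, 0, 1, 0, 0, 0, 0, 1, 0, 0, 0, 0])

```text
time: 22.33
position: [0.5777, 0.0193, 0.0779]
tool_rot: [0.188, 0.982, -0.0, 0.001]
ft_force: [-2.8, 1.4, 6.5]
grip_width: 0.0253
grip_force: 50.0
```

Request:
servo_tool(rows=[1, 0, 0, 0.0005, 0, 1, 0, 0, 0.0005, 0, 1, 0, 0, 0, 0, 1, 0, 0, 0, 0])

```text
time: 22.67
position: [0.5777, 0.0193, 0.0771]
tool_rot: [0.188, 0.982, -0.0, 0.001]
ft_force: [-2.7, 0.6, 8.4]
grip_width: 0.0254
grip_force: 50.0
```

The lugs are under the lip and the collar is about 1 mm off the face. I'm turning clockwise.

Request:
servo_tool(rows=[1, 0, 0, 0, 3, 1, 0, 0, 0, 5, 1, 0, 0, 0, 5, 1, 0, 0, 0, 5, 1, 0, 0, 0, 0])

```text
time: 23.08
position: [0.5781, 0.0195, 0.0771]
tool_rot: [0.341, 0.94, 0.0, 0.001]
ft_force: [-1.8, 2.0, 7.9]
grip_width: 0.0257
grip_force: 50.0
```

```bash
python3 -c "
from h import *
o=robot.get_obs();print(o['position'],o['ft_force'],o['moment'],o['q'][5])"
```

```text
[0.5781 0.0195 0.0771] [-1.7833  1.9601  7.8943] [ 0.3126  0.3975 -0.0382] -1.0341521007454262
```

Request:
servo_tool(rows=[1, 0, 0, 0, 5, 1, 0, 0, 0, 5, 1, 0, 0, 0, 5, 1, 0, 0, 0, 5, 1, 0, 0, 0, 5])

```text
time: 23.5
position: [0.5785, 0.0197, 0.0773]
tool_rot: [0.537, 0.844, 0.001, 0.002]
ft_force: [-0.3, 2.3, 7.9]
grip_width: 0.0255
grip_force: 50.0
```

Request:
servo_tool(rows=[1, 0, 0, 0, 5, 1, 0, 0, 0, 5, 1, 0, 0, 0, 5, 1, 0, 0, 0, 5, 1, 0, 0, 0, 5])

```text
time: 23.92
position: [0.5787, 0.0198, 0.0773]
tool_rot: [0.707, 0.707, 0.001, 0.001]
ft_force: [-0.8, 3.3, 7.9]
grip_width: 0.0258
grip_force: 50.0
```

Request:
servo_tool(rows=[1, 0, 0, 0, 5, 1, 0, 0, 0, 4, 1, 0, 0, 0, 2, 1, 0, 0, 0, 0, 1, 0, 0, 0, 0])

```text
time: 24.33
position: [0.5789, 0.0198, 0.0774]
tool_rot: [0.77, 0.638, 0.002, 0.001]
ft_force: [-0.0, 2.7, 7.9]
grip_width: 0.0254
grip_force: 50.0
```

```bash
python3 -c "
from h import *
o=robot.get_obs();print(o['position'],o['ft_force'],o['moment'],o['q'][5],go(o,.5768,.0195,-.378))"
```

```text
[0.5789 0.0198 0.0774] [-0.0092  2.6662  7.9204] [ 0.4826  0.2576 -0.0052] 0.027548055117254534 (array([-0.0006, -0.002 , -0.    ]), np.float64(10.92521969189594))
```

Request:
servo_tool(rows=[1, 0, 0, 0, 4, 1, 0, 0, 0, 3, 1, 0, 0, 0, 2, 1, 0, 0, 0, 1, 1, 0, 0, 0, 0])

```text
time: 24.75
position: [0.5776, 0.0205, 0.0773]
tool_rot: [0.823, 0.568, 0.001, 0.0]
ft_force: [-2.8, 3.8, 9.3]
grip_width: 0.026
grip_force: 50.0
```

Request:
servo_tool(rows=[1, 0, 0, 0.0005, 1, 1, 0, 0, 0.0005, 1, 1, 0, 0, 0, 0, 1, 0, 0, 0, 0])

```text
time: 25.08
position: [0.5771, 0.0206, 0.0768]
tool_rot: [0.832, 0.554, 0.001, -0.0]
ft_force: [-4.2, 5.0, 12.9]
grip_width: 0.0249
grip_force: 50.0
```

```bash
python3 -c "
from h import *
o=robot.get_obs();print(o['position'],o['ft_force'],o['moment'],o['q'][5],go(o,.5768,.0195,-.378))"
```

```text
[0.5771 0.0206 0.0768] [-4.1837  5.017  12.8624] [0.8678 0.8273 0.1984] 0.23629462385657232 (array([-0.0011,  0.0001, -0.    ]), np.float64(-1.029607265318625))
```

Request:
servo_tool(rows=[1, 0.0003, -0.0006, 0.0004, 0, 1, 0, 0, 0.0004, 0, 1, 0, 0, 0, 0, 1, 0, 0, 0, 0])

```text
time: 25.42
position: [0.5771, 0.0206, 0.0762]
tool_rot: [0.832, 0.554, 0.001, 0.0]
ft_force: [-4.3, 3.3, 14.7]
grip_width: 0.0257
grip_force: 50.0
```

Run:
```python
from h import *
o=robot.get_obs();print(o['time'],o['position'],o['ft_force'],o['moment'],o['q'][5],o['tool_rot'],o['grip_force'],np.abs(o['joint_velocities']).max())
s=robot.camera("scene"); c=proj(s,[.5765,.02,.07])[0].astype(int)
for q in("stake","socket","solder_block","board","dome_stake"):
    for d in robot.place_of(s,q)[:2]: print(q,round(d["score"],2),d["at"])
a=cv2.resize(s["pixels"][c[1]-55:c[1]+45,c[0]-50:c[0]+50,::-1],None,fx=5,fy=5,interpolation=cv2.INTER_CUBIC)
cv2.imwrite("pics/s6.png",a)
```

```text
25.4167 [0.5771 0.0206 0.0762] [-4.2571  3.3233 14.6975] [0.6319 0.7874 0.156 ] 0.2370793899602184 [0.8323 0.5543 0.0009 0.0003] 50.01814688555896 0.0007867000956480335
stake 0.47 [0.5752, 0.0226, 0.0311]
socket 0.98 [0.577, 0.0174, -0.0011]
solder_block 0.87 [0.3515, 0.3272, 0.003]
solder_block 0.77 [0.3468, 0.2033, -0.0001]
board 0.61 [0.5251, -0.2576, 0.0021]
dome_stake 0.83 [0.6117, 0.2246, 0.014]
```

View pics/s6.png

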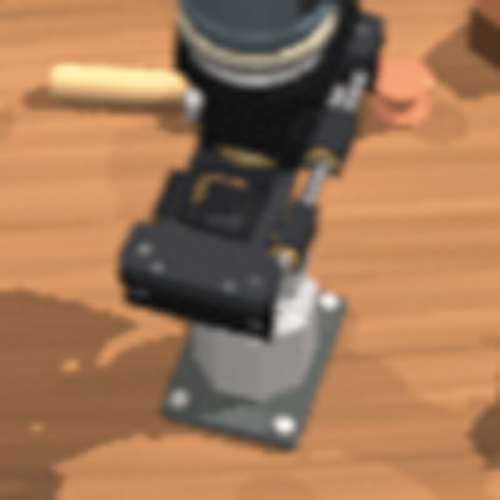

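The view shows the gripper turned across the socket with the stake seated (collar around (290,290), mostly hidden). I'm pressing a little more, until it is clearly hard against the face.

Request:
servo_tool(rows=[1, 0, 0, 0.0005, 0, 1, 0, 0, 0, 0, 1, 0, 0, 0, 0])

```text
time: 25.97
position: [0.5771, 0.0207, 0.076]
tool_rot: [0.832, 0.554, 0.001, 0.0]
ft_force: [-4.9, 3.1, 16.2]
grip_width: 0.0258
grip_force: 50.0
```

Request:
servo_tool(rows=[1, 0, 0, 0.0005, 0, 1, 0, 0, 0, 0, 1, 0, 0, 0, 0])

```text
time: 26.22
position: [0.5772, 0.0206, 0.076]
tool_rot: [0.832, 0.554, 0.001, 0.0]
ft_force: [-4.8, 2.9, 19.6]
grip_width: 0.0257
grip_force: 50.0
```

The TCP stopped at 0.076, the computed home height, while the force rose to about 20 N: collar on the face, turned 91°. Handing in.

```bash
python3 -c "
from rig import robot
print(robot.hand_in())"
```

```text
the job is handed in; nothing more can be done
None
```

I've handed the job in, but the hand-in gave no verdict back. The charcoal block lies flat on the board about 11 mm off centre; the stake is in the socket, turned about 91° clockwise to the stop, and still gripped (50 N) and pressed home at about 20 N.

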